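# Load the tube shaker, shut its lid and latch it

### The arm

A 6-joint arm with a two-finger parallel gripper is mounted at the origin on the work surface. World frame = base frame: x ahead of the robot, y to its left, z up, the work surface at z = 0. Lengths are in m, angles in rad, forces in N, time in s.
With the tool pointing down it reaches from about 0.35 to 0.775 m from the base axis. Payload 7.3 kg.
Tool frame: the origin (TCP) lies at the very end of the fingers, on their centre line; the grasp point (between the pads) lies 19 mm behind it; x points along the fingers, y is the direction in which the jaws open and shut, and the axes are right-handed (so a half turn about x gives the same grasp; the last joint's range is limited). The gripper opens to 92 mm and grips with 3 to 60 N. Pads are 19 mm wide; open, the fingers measure 130 mm over their backs; the gripper's body (75 mm by 190 mm) begins 47 mm behind the grasp point.
Start: joints at [1.035, 0.342, 1.524, -0, 1.275, -0.146], TCP at [0.199, 0.486, 0.227] pointing down, gripper open.
Joint ranges: [-2.53, 2.53], [-0.77, 2.02], [0.04, 2.7], [-1, 4.14], [0.28, 2.66], [-3.11, 3.11]. Speed limits (rad/s): [2.57, 2.57, 3.14, 3.14, 3.14, 3.14].

### API

Orientations are given as a rotation vector (axis times angle).
In Python, from cell import state, read_camera, camera_info, sign_off, search_frame, trace gives the robot as it stands.
- The arm moves only by the tool arm_command, never from a script. Its argument "plan" is a list of rows, each a list of 3 entries, a list of its own where there are three numbers: the finger opening in m, from 0 to 0.0918, then the shift along the tool's x, y, z in m, then the turn about the tool's x in rad. A call has 1 to 20 rows; each row is the pose to reach, as a shift and turn from the pose commanded when the call began, along the tool's axes at that moment; what a row does not reach only later rows make up. A row lasts 1/8 s, in which the tool goes at most 62.5 mm and 10.7 degrees, less where a joint would pass 70% of its speed; a pose out of reach is approached as far as the arm can. A call with a gripper value outside its range is refused whole. The fingers move at their own pace and stop on an object; "grip_force" is the grip in N (left out, the last holds). Time passes only in rows, so rows that repeat a pose let the fingers close. It gives the time, the measured TCP pose, the force and the opening at its end, in the units of the state.
- state(): the state, without advancing time (a new reading comes with each control period).
- read_camera(name): name is "scene" or "side" or "wrist"; returns (picture, depth): 400x640x3 uint8, blue, green, red; 400x640 float32, m along the optical axis (not along the pixel's ray), 0 where there is no reading.
- camera_info(name): a dict with "vertical_fov" (degrees; the focal length in pixels is half the picture's height over the tangent of half this angle, whatever the lens; pixels are square), "cx", "cy" (the principal point, pixels), "R" (3x3) and "t" (3): a world point X has camera coordinates R X + t. Camera axes: x right, y down, z forward; pixel columns grow to the right and rows downward; lengths in m; the calibration is good to about 2 mm. A picture is of the moment at which its call begins: read the wrist's pose just before it. camera_info takes no time and is no camera call; for the wrist camera it gives the pose at the moment of the call.
- sign_off(): hands the job in, once; it reports no verdict.
Trained networks look in the newest picture that a camera, given by its name, has taken for a name from the list of things; names that differ only in an ending like _2 or _b are one class to them, and where a whole thing is asked for, a point or a joint stands for the part that bears it (a point fixed in the world has none). Each returns a list of dicts, best first, with "conf" (0 to 1); they miss things now and then, are a little off and sometimes report something else, mostly with a low value. They report only what shows in the picture. A call takes as long as a camera call. They do not tell look-alikes from the thing itself.
- search_frame(name, camera): "at" ([x, y, z] in m, in world coordinates, good to about 4 mm: the middle of the surface that is visible of it).
- trace(name, camera): "pixels" (400x640 bool, what is visible of it).
The state is a dict: "time": time; "q": joint angles; "qvel": joint speeds; "tau": joint torques, N m; "tcp_pos": TCP position; "tool_rot": TCP orientation; "ft_force": force on the tool from outside, world axes, zero at the start; "torque": the same for the moment, N m; "width": finger opening in m.
Only numpy, scipy, OpenCV 4.12 (cv2) and the standard library are available. Lean on these libraries where they do the work, as an engineer would, in place of code of your own. Each camera call takes 0.05 s, during which the arm holds its last target.

### The job

Put the magenta tube rack, upright, into the open chamber of the tube shaker so that it sits right down on the platform between the four corner locators, its long side running front to back. Then shut the lid and push the orange latch home, so that its hook snaps behind the steel bar and keeps the lid down on its seal by itself. Feel for the snap and push no harder than about 25 N, and leave everything else on the bench where it is.

Things in the scene. Friction and masses are not known exactly. Their poses are not given: they have to be found in the camera images.
- rack: Magenta tube rack full of white-capped tubes, one rigid piece: 108 long (its x) x 60 wide (its y) x 47 mm high, caps up to 57 mm above its underside; 110 to 230 g. Both ends are alike. Grip it across the 60 mm; the side walls are plain from 30 to 47 mm up. Origin: centre of the underside.
- shaker: Tube shaker: heavy off-white machine, fixed, 270 deep (x) x 210 wide (y) mm. Origin: centre of its footprint, on the bench. Its x points from the front (control panel) to the back (lid hinge), y left, z up. Low front, x -145 to -46: at most 66 mm high. Chamber block, x -46 to 125, y -105 to 105: top at 124. Chamber, open upwards: x -36 to 86, y -62 to 62, floor (platform) at 66 mm.
- nest (a point): Middle of the platform, at x 25, y 0, z 66 mm of the shaker, turned like it: the rack's origin belongs here, its long axis along the shaker's x, either way round. Four dark corner locators, 12 mm high with sloping lead-ins, leave a pocket of 112 x 64 mm; between them 32 mm on each side is free for fingers. A rack riding up on them keeps the lid from shutting.
- lid (a joint): Angle of the lid, rad: 0 latched, grows as it opens (1.57 upright, stop 1.80). A stiff hinge: the lid stays where it is left; moving it takes about 0.5 N m, plus or minus its weight (0.37 N m when level). Shut but not latched it rests on the springy seal at 0.015 and comes back up to there when pressed down and let go; the seal gives up to 6 mm, 8 N at first, about 10 N more per mm. Latched it stays below 0.008.
- lid_hinge (a point): On the lid's hinge axis (along the shaker's y), at x 95, y 0, z 128 mm of the shaker. Turns with the lid: its x points from the lid's front edge to the hinge, its z is the lid's outward normal (up when shut). In this frame the lid is a flat slab with a clear window: x -146 to 8, y -72 to 72, z 1 to 13 mm.
- lid_edge (a point): Middle of the lid's front edge, on its outer face: at (-146, 0, 13) mm in the frame of lid_hinge. Two ears at y +-35 mm reach 32 mm further and carry the orange latch between them. The latch hooks over a steel keeper bar in front of the chamber wall. The bar is adjustable: the latch comes home, hard against it, anywhere from 0.36 rad short of to 0.12 rad beyond hanging straight down.
- latch_pivot (a point): On the latch's hinge axis (along the shaker's y): (-171, 0, 7) mm in the frame of lid_hinge, turned like the lid; lid shut: x -76, z 135 mm of the shaker. The plate, 60 wide (y), reaches 46 mm from the axis, outer face 6 mm off it; it starts swung out 1.1 to 1.5 rad from square to the lid, stays where left. From 0.36 rad before home the hook drags on the bar: up to 15 N at the plate's end snap it home.
- spare_rack: Blue empty tube rack of the same size as the magenta one (108 x 60 x 47 mm), a bystander. Origin: centre of the underside.
- tip_box: Light-blue closed pipette tip box, 88 x 125 x 90 mm, a bystander. Origin: centre of the underside.
- big_bottle: White reagent jar, 72 mm across, 150 mm high, a bystander. Origin: centre of the underside.
- small_bottle: White reagent jar, 46 mm across, 78 mm high, a bystander. Origin: centre of the underside.
- marker: Black and white marker pen lying down, 128 mm long (its x), 13 mm thick, a bystander. Origin: centre of the underside.
- pipette: White hand pipette lying down, about 260 mm long (its x), 28 mm thick, a bystander. Origin: on the bench, near mid-length.
- wash_bottle: White wash bottle with red cap and spout, 68 mm across, about 200 mm high, a bystander. Origin: centre of the underside.
Things that resemble listed ones, but are neither listed nor needed, are in the scene too. There is more than one size of the rack; the one meant has the size given above.

How it is judged:
By the outcome, as a careful person would: the job done as asked, in the order asked, and still so for the second after the job is handed in, with the robot touching nothing.
It also fails if it takes over 58 s, if anything falls off the work surface, if the arm or the gripper's body presses on something with over 40 N, if the wrist force passes 120 N, or if a joint passes its speed limit or range.

## Working session

There is one attempt and no reset: what is moved stays moved. The work goes in short steps, Python scripts to look and compute and a tool call to move; the robot and the scene stay as the last step left them, time stands still between calls to the robot, and variables do not carry over. Pictures are saved under pics/ and viewed, and the job is handed in when it is done.

Besides the shell and the picture viewer there is one more tool, called by a JSON object that holds its "api" and its "payload", one argument or row to a line. arm_command: Moves the arm, as the interface text tells. Its arguments: {"type":"object","properties":{"plan":{"type":"array","items":{"type":"array"}},"grip_force":{"type":"number"}},"required":["plan"]}

```bash
ls; mkdir -p pics
python3 - <<'E'
from cell import *
import cv2
print(state())
for c in ["scene","side","wrist"]:
    i=camera_info(c); print(c,i)
    p,d=read_camera(c); cv2.imwrite(f"pics/{c}0.png",p)
E
```

```text
pics
{'time': 0.0, 'q': array([ 1.03499469e+00,  3.42738075e-01,  1.52499392e+00, -1.75835839e-05,
        1.27537758e+00, -1.46036387e-01]), 'qvel': array([ 7.99884081e-05, -1.66995885e-03, -5.22331776e-04, -2.22170800e-04,
        4.55070631e-05, -5.81456045e-04]), 'tau': array([ 1.31498462e-03, -4.31244099e+01, -2.44220674e+01,  7.19234138e-02,
        5.59836463e-02, -1.52170383e-04]), 'tcp_pos': array([0.19928532, 0.48528356, 0.22604505]), 'tool_rot': array([ 0.30465354,  1.5495757 , -0.3069199 ]), 'ft_force': array([ 1.12528009,  0.38447772, -0.26021205]), 'torque': array([-0.01903788,  0.01324717,  0.05865317]), 'width': 0.09166480447843903}
scene {'vertical_fov': 46.309993552587365, 'cx': 326.6872752843274, 'cy': 203.38935878737777, 'R': array([[ 0.54187692,  0.84034159,  0.01397934],
       [ 0.52149524, -0.32313856, -0.7896988 ],
       [-0.65909947,  0.43520971, -0.61333546]]), 't': array([-0.27153721, -0.21975912,  1.95493872])}
side {'vertical_fov': 44.267019030341714, 'cx': 315.7770295059899, 'cy': 200.97058621178002, 'R': array([[-0.97248498, -0.2329514 ,  0.00257209],
       [-0.15736738,  0.64872895, -0.74457119],
       [ 0.17178032, -0.72448906, -0.66753811]]), 't': array([0.53935455, 0.19415231, 1.32377804])}
wrist {'vertical_fov': 68.69674801653099, 'cx': 322.5749300416065, 'cy': 200.9969502270824, 'R': array([[ 0.38069774,  0.92469546, -0.0027441 ],
       [ 0.88116516, -0.36187327,  0.30429541],
       [ 0.28038757, -0.11826258, -0.95257376]]), 't': array([-0.5240674 , -0.03845363,  0.39290073])}
```

View pics/scene0.png

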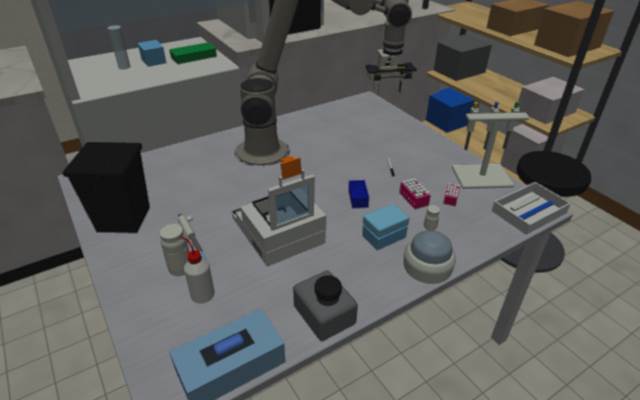

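View pics/side0.png

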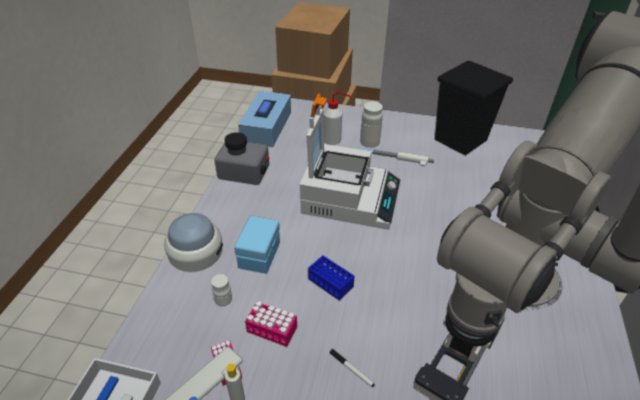

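View pics/wrist0.png

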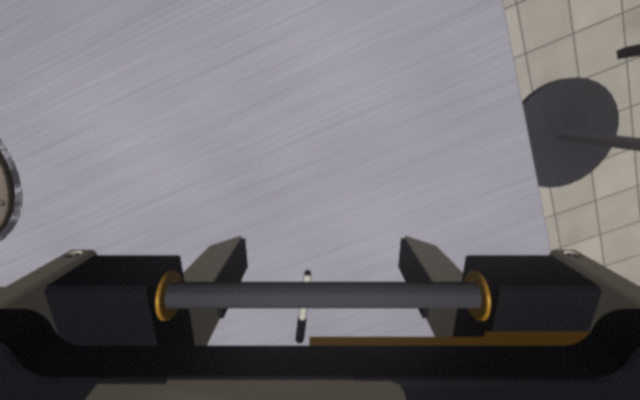

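Candidates for the rack: the larger magenta rack at side (272,323) / scene (415,193), and a smaller magenta one at side (222,350) / scene (452,194). The blue rack at side (330,277) is the spare. I'll measure these next.

```bash
cat > h.py <<'E'
from cell import *
import numpy as np, cv2
from scipy.spatial.transform import Rotation as Ro
def f(i): return 200/np.tan(np.radians(i["vertical_fov"])/2)
def cloud(d,i,mask=None):
    if mask is None: mask=np.ones(d.shape,bool)
    v,u=np.nonzero(mask&(d>0)); z=d[v,u]; F=f(i)
    C=np.stack([(u-i["cx"])/F*z,(v-i["cy"])/F*z,z],1)
    return (C-i["t"])@i["R"],u,v
def proj(X,i):
    c=np.atleast_2d(X)@i["R"].T+i["t"]; F=f(i)
    return c[:,:2]/c[:,2:]*F+[i["cx"],i["cy"]]
E
python3 - <<'E'
from h import *
np.set_printoptions(precision=4,suppress=True)
print(Ro.from_rotvec(state()["tool_rot"]).as_matrix())
for c in ["side","scene"]:
    p,d=read_camera(c); i=camera_info(c)
    np.savez(f"{c}.npz",p=p,d=d)
    for n in ["rack","spare_rack","lid","lid_edge","latch_pivot","lid_hinge","shaker","marker","nest","tip_box","small_bottle","big_bottle","wash_bottle","pipette"]:
        for r in search_frame(n,c)[:3]: print(c,n,r["conf"],np.array(r["at"]))
    for n in ["rack","shaker","lid","latch_pivot"]:
        T=trace(n,c)
        for k,r in enumerate(T[:2]):
            P,u,v=cloud(d,i,r["pixels"]); print(n,k,r["conf"],len(P),u.mean() if len(u) else 0,v.mean() if len(u) else 0,np.percentile(P,[2,50,98],axis=0) if len(P) else'')
            np.save(f"m_{c}_{n}_{k}.npy",r["pixels"])
p=np.load("side.npz")["p"]
cv2.imwrite("pics/crop1.png",cv2.resize(p[250:400,150:350],None,fx=4,fy=4,interpolation=2))
cv2.imwrite("pics/crop2.png",cv2.resize(p[80:240,280:440],None,fx=4,fy=3.75,interpolation=2))
print(state()["time"])
E
```

```text
[[-0.0006  0.38    0.925 ]
 [-0.001   0.925  -0.38  ]
 [-1.     -0.0011 -0.0002]]
side rack 0.77 [0.5819 0.3371 0.0447]
side rack 0.63 [0.6701 0.4247 0.0373]
side spare_rack 0.85 [0.4757 0.1576 0.0406]
side spare_rack 0.46 [0.6904 0.1299 0.0913]
side lid 0.68 [ 0.597  -0.1747  0.2337]
side lid_edge 0.92 [ 0.5984 -0.177   0.2316]
side latch_pivot 0.93 [ 0.5899 -0.172   0.2282]
side lid_hinge 0.64 [ 0.5986 -0.172   0.2362]
side shaker 0.79 [ 0.5106 -0.1358  0.0849]
side marker 0.87 [0.385  0.381  0.0101]
side marker 0.56 [0.5841 0.3367 0.0453]
side nest 0.71 [ 0.5127 -0.1358  0.0846]
side tip_box 0.72 [0.3848 0.379  0.012 ]
side tip_box 0.56 [0.6885 0.1305 0.0908]
side small_bottle 0.59 [0.7285 0.2828 0.0556]
side big_bottle 0.92 [ 0.4778 -0.4896  0.0943]
side wash_bottle 0.98 [ 0.6023 -0.4727  0.0968]
side pipette 0.9 [ 0.3423 -0.4324  0.0208]
rack 0 0.96 1555 270.65337620578777 322.97363344051445 [[0.5327 0.2906 0.0015]
 [0.583  0.3369 0.0469]
 [0.6411 0.3581 0.0588]]
rack 1 0.63 221 220.30769230769232 350.14932126696834 [[ 0.5863  0.3835 -0.0013]
 [ 0.6762  0.4193  0.0384]
 [ 0.7118
[... 1514 characters left out ...]
0.3472 0.058 ]]
rack 1 0.69 257 451.17898832684824 194.90661478599222 [[0.6317 0.393  0.0017]
 [0.6726 0.4168 0.035 ]
 [0.6977 0.4664 0.0446]]
shaker 0 0.79 5798 283.515005174198 216.87668161434976 [[ 0.411  -0.2932  0.013 ]
 [ 0.6052 -0.212   0.1231]
 [ 0.6238 -0.0935  0.3355]]
shaker 1 0.31 2315 291.2928725701944 195.24362850971923 [[ 0.5864 -0.2589  0.1272]
 [ 0.6042 -0.19    0.2232]
 [ 0.6114 -0.1196  0.3422]]
lid 0 0.86 2338 291.0175363558597 195.21727972626175 [[ 0.5835 -0.2591  0.1266]
 [ 0.6042 -0.1907  0.2227]
 [ 0.6114 -0.1196  0.3422]]
latch_pivot 0 0.78 2342 290.7600341588386 195.69171648163962 [[ 0.5934 -0.2597  0.1276]
 [ 0.6042 -0.1918  0.2223]
 [ 0.6113 -0.1217  0.3422]]
2.05
```

View pics/crop1.png

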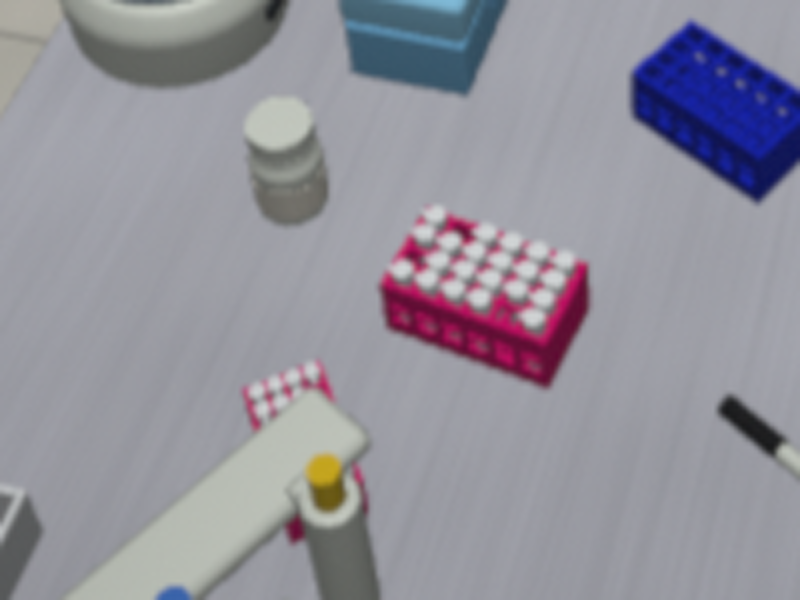

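View pics/crop2.png

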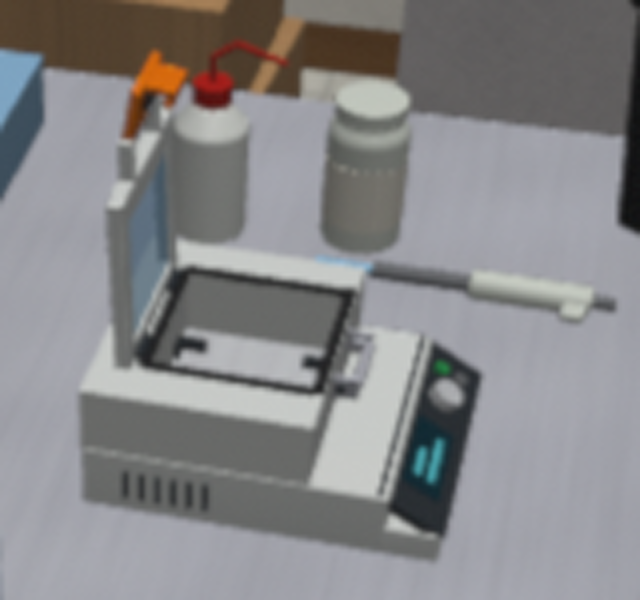

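```bash
cat > fit.py <<'E'
from h import *
from scipy.optimize import least_squares
np.set_printoptions(precision=4,suppress=True)
def box(P,lo,hi):
    lo=np.array(lo);hi=np.array(hi);q=np.abs(P-(lo+hi)/2)-(hi-lo)/2
    return np.linalg.norm(np.maximum(q,0),axis=1)+np.minimum(q.max(1),0)
def loc(P,x,y,a):
    Q=P-[x,y,0]; c,s=np.cos(a),np.sin(a)
    return np.stack([c*Q[:,0]+s*Q[:,1],-s*Q[:,0]+c*Q[:,1],Q[:,2]],1)
def clouds(region,cams=("side","scene")):
    out=[]
    for c in cams:
        D=np.load(f"{c}.npz"); P,u,v=cloud(D["d"],camera_info(c)); col=D["p"][v,u].astype(int)
        k=region(P,col); out.append(P[k])
    return out
E
python3 - <<'E'
from fit import *
# rack
reg=lambda P,c:(abs(P[:,0]-.588)<.09)&(abs(P[:,1]-.32)<.08)&(P[:,2]>.008)&(P[:,2]<.07)
C=clouds(reg); 
for S in (C[:1],C[1:],C):
    P=np.concatenate(S)
    best=None
    for a0 in np.arange(0,3.14,.4):
        r=least_squares(lambda p:np.minimum(abs(box(loc(P,*p),[-.054,-.03,0],[.054,.03,.047])),abs(box(loc(P,*p),[-.05,-.026,.0],[.05,.026,.057]))),[.588,.32,a0],loss="soft_l1",f_scale=.002)
        if best is None or r.cost<best.cost: best=r
    print("rack",len(P),best.x,best.cost/len(P))
    L=loc(P,*best.x); print(np.percentile(L,[1,99],axis=0))
reg=lambda P,c:(abs(P[:,0]-.49)<.18)&(abs(P[:,1]+.175)<.14)&(P[:,2]>.012)&(P[:,2]<.36)
C=clouds(reg)
def res(p,P):
    L=loc(P,*p[:3]); 
    lo=box(L,[-.145,-.105,0],[-.046,.105,.066]); lo2=box(L,[-.145,-.105,0],[.125,.105,.06])
    blk=np.maximum(box(L,[-.046,-.105,0],[.125,.105,.124]),-box(L,[-.036,-.062,.066],[.086,.062,.2]))
    H=L-[.095,0,.128]; t=p[3]; # rotate opening: lid x -> cos t, z up
    # lid x axis when open t: (cos t,0,-sin t); z axis: (sin t,0,cos t)
    c,s=np.cos(t),np.sin(t)
    G=np.stack([c*H[:,0]-s*H[:,2],H[:,1],s*H[:,0]+c*H[:,2]],1)
    lid=box(G,[-.146,-.072,.001],[.008,.072,.013])
    return np.minimum(np.minimum(abs(lo),abs(blk)),abs(lid))
for S in (C[:1],C[1:],C):
    P=np.concatenate(S)[::2]
    best=None
    for a0 in (-.4,-.2,0,.2,.4):
        r=least_squares(res,[.5,-.175,a0,1.57],args=(P,),loss="soft_l1",f_scale=.002)
        if best is None or r.cost<best.cost: best=r
    print("shaker",len(P),best.x,best.cost/len(P))
print(state()["time"])
E
```

```text
rack 1474 [0.5882 0.3214 2.989 ] 1.7468836619467155e-06
[[-0.0523 -0.0318  0.0096]
 [ 0.0549  0.0288  0.0595]]
rack 605 [ 0.5892  0.3198 -0.1264] 6.6612251960645085e-06
[[-0.0544 -0.0336  0.009 ]
 [ 0.0738  0.0867  0.0589]]
rack 2079 [0.5884 0.321  2.9913] 3.2187408432665878e-06
[[-0.0667 -0.0838  0.0093]
 [ 0.0551  0.033   0.0594]]
shaker 3487 [ 0.4982 -0.1854 -0.0203  1.6034] 6.45821070795936e-06
shaker 2855 [ 0.4952 -0.1858 -0.0238  1.595 ] 8.619758329715302e-06
shaker 6341 [ 0.4957 -0.1854 -0.0223  1.6002] 7.5770816339863136e-06
2.05
```

Run:
```python
from fit import *
i=camera_info("wrist"); s=state(); M=Ro.from_rotvec(s["tool_rot"]).as_matrix()
print("cam in tool",M.T@(-i["R"].T@i["t"]-s["tcp_pos"]))
C=np.concatenate(clouds(lambda P,c:(P[:,0]>.45)&(P[:,0]<1)&(P[:,1]>.2)&(P[:,1]<.8)&(P[:,2]>.09)&(P[:,2]<.5)))
H,xe,ye=np.histogram2d(C[:,0],C[:,1],bins=[np.arange(.45,1.01,.05),np.arange(.2,.81,.05)])
print(H.astype(int))
t=np.array([.588,.321]);d=t-s["tcp_pos"][:2]
print("shift yz",M.T@[*d,0], s["tcp_pos"])
```

```text
cam in tool [-0.1584  0.0003 -0.0825]
[[  0   0   0   0   0   0   0   0   0   0   0   0]
 [  0   0   0   0   0   0   0 202  62   0   0   0]
 [  0   0   0   0   0   0  94 973 498  90   0   0]
 [  0   0   0   0   0   0   0 156 909  75 224   0]
 [  0   0   0   0   0   0   0   0   2  69  58   0]
 [  0   0   0   0   0   0   0   0   0   0   0   0]
 [  0   0   0   0   0   0   0   0   0   0   0   0]
 [  0   0   0   0   0   0   0   0   0   0   0   0]
 [  0   0   0   0   0   0   0   0   0   0   0   0]
 [  0   0   0   0   0   0   0   0   0   0   0   0]
 [  0   0   0   0   0   0   0   0   0   0   0   0]]
shift yz [ 0.     -0.0046  0.4219] [0.1995 0.4856 0.2267]
```

{"api": "arm_command", "payload": {
  "plan": [
    [0.0918, [0.03, -0.03, 0.06], -0.1],
    [0.0918, [0.06, -0.045, 0.12], -0.2],
    [0.0918, [0.08, -0.045, 0.18], -0.24],
    [0.0918, [0.09, -0.04, 0.24], -0.24],
    [0.0918, [0.1, -0.03, 0.3], -0.24],
    [0.0918, [0.11, -0.015, 0.36], -0.24],
    [0.0918, [0.11, -0.005, 0.41], -0.24],
    [0.0918, [0.11, -0.005, 0.422], -0.24],
    [0.0918, [0.11, -0.005, 0.422], -0.24],
    [0.0918, [0.11, -0.005, 0.422], -0.24]
  ],
  "grip_force": 25
}}

```text
time: 3.3
tcp_pos: [0.5864, 0.3214, 0.1169]
tool_rot: [0.117, 1.569, -0.117]
ft_force: [-0.2, 0.8, -0.1]
width: 0.0918
```

Run:
```python
from fit import *
i=camera_info("wrist");s=state();p,d=read_camera("wrist"); np.savez("wrist.npz",p=p,d=d)
M=Ro.from_rotvec(s["tool_rot"]).as_matrix(); print(s["tcp_pos"],M,s["time"],s["ft_force"])
cv2.imwrite("pics/w1.png",p)
P,u,v=cloud(d,i); k=(abs(P[:,0]-.588)<.09)&(abs(P[:,1]-.32)<.08)&(P[:,2]>.008)&(P[:,2]<.065)
col=p[v,u].astype(int); mag=(col[:,2]>col[:,1]+50)
P=P[k]; L=loc(P,.588,.321,-.15); print(len(P),np.percentile(L,[1,99],axis=0))
r=least_squares(lambda q:np.minimum(abs(box(loc(P,*q),[-.054,-.03,0],[.054,.03,.047])),abs(box(loc(P,*q),[-.05,-.026,.0],[.05,.026,.057]))),[.588,.321,-.15],loss="soft_l1",f_scale=.002)
print(r.x,r.cost/len(P)); print("in tool",M.T@(np.array([r.x[0],r.x[1],0])-s["tcp_pos"]), np.arctan2(M[1,1],M[0,1]))
```

```text
[0.5864 0.3214 0.1169] [[-0.001   0.1481  0.989 ]
 [ 0.0001  0.989  -0.1481]
 [-1.     -0.0001 -0.001 ]] 3.3 [-0.2483  0.7757 -0.1186]
9265 [[-0.0554 -0.03    0.0174]
 [ 0.0505  0.0289  0.0575]]
[ 0.5871  0.3208 -0.145 ] 8.883928313127736e-07
in tool [ 0.1169 -0.0005  0.0009] 1.4221567270497586
```

View pics/w1.png

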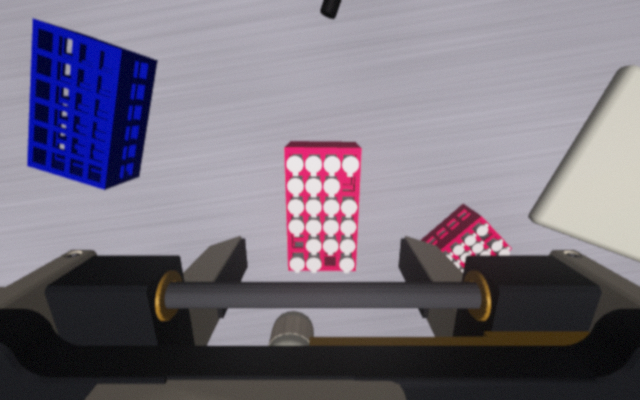

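Wrist view: the full-size magenta rack sits between the fingers at (323,207), and the fitted size is 108×60. The small look-alike is at (465,235). I'll descend, grip and lift a little.

{"api": "arm_command", "payload": {
  "plan": [
    [0.0918, [0.05, 0, 0.001], 0],
    [0.0918, [0.085, 0, 0.001], 0],
    [0.0918, [0.097, 0, 0.001], 0],
    [0.0918, [0.097, 0, 0.001], 0],
    [0.05, [0.097, 0, 0.001], 0],
    [0.05, [0.097, 0, 0.001], 0],
    [0.05, [0.097, 0, 0.001], 0],
    [0.05, [0.097, 0, 0.001], 0],
    [0.05, [0.09, 0, 0.001], 0],
    [0.05, [0.05, 0, 0.001], 0],
    [0.05, [0.0, 0, 0], 0]
  ],
  "grip_force": 25
}}

```text
time: 4.72
tcp_pos: [0.5871, 0.3202, 0.1166]
tool_rot: [0.117, 1.571, -0.119]
ft_force: [1.1, 1.3, -1.5]
width: 0.0599
```

Run:
```python
from fit import *
s=state(); M=Ro.from_rotvec(s["tool_rot"]).as_matrix(); print(s["tcp_pos"],s["width"],s["ft_force"],s["time"])
a=-.022;n=np.array([.4965+.025*np.cos(a),-.1855+.025*np.sin(a),0]); print(n,M.T@(n-s["tcp_pos"]),np.arctan2(M[1,1],M[0,1])-(np.pi/2+a))
```

```text
[0.5871 0.3202 0.1166] 0.059943292967776854 [ 1.1408  1.2681 -1.4958] 4.725
[ 0.5215 -0.186   0.    ] [ 0.1174 -0.5102  0.0111] -0.12790524516311663
```

{"api": "arm_command", "payload": {
  "plan": [
    [0.05, [-0.05, -0.02, -0.005], 0],
    [0.05, [-0.09, -0.07, -0.01], 0],
    [0.05, [-0.09, -0.13, -0.015], -0.04],
    [0.05, [-0.09, -0.19, -0.015], -0.08],
    [0.05, [-0.09, -0.25, -0.015], -0.128],
    [0.05, [-0.09, -0.31, -0.015], -0.128],
    [0.05, [-0.09, -0.37, -0.01], -0.128],
    [0.05, [-0.09, -0.43, 0], -0.128],
    [0.05, [-0.09, -0.48, 0.008], -0.128],
    [0.05, [-0.09, -0.51, 0.011], -0.128],
    [0.05, [-0.09, -0.51, 0.011], -0.128],
    [0.05, [-0.09, -0.51, 0.011], -0.128]
  ]
}}

```text
time: 6.22
tcp_pos: [0.5225, -0.1847, 0.2068]
tool_rot: [0.018, 1.571, -0.017]
ft_force: [-0.2, 0.8, -1.0]
width: 0.0598
```

Run:
```python
from fit import *
i=camera_info("wrist");s=state();p,d=read_camera("wrist"); np.savez("wrist.npz",p=p,d=d)
M=Ro.from_rotvec(s["tool_rot"]).as_matrix(); print(s["tcp_pos"],s["width"],s["time"],s["ft_force"],"ang",np.arctan2(M[1,1],M[0,1])-np.pi/2)
cv2.imwrite("pics/w2.png",p)
P,u,v=cloud(d,i)
L=loc(P,.4965,-.1855,-.022)
R=P[(abs(P[:,0]-s["tcp_pos"][0])<.08)&(abs(P[:,1]-s["tcp_pos"][1])<.033)&(P[:,2]>.2)&(P[:,2]<.26)]
LR=loc(R,.4965,-.1855,-.022); print("rack in shaker",len(R),np.percentile(LR,[1,50,99],axis=0))
def res(p,P):
    L=loc(P,*p)
    lo=box(L,[-.145,-.105,0],[-.046,.105,.066])
    blk=np.maximum(box(L,[-.046,-.105,0],[.125,.105,.124]),-box(L,[-.036,-.062,.066],[.086,.062,.2]))
    return np.minimum(abs(lo),abs(blk))
k=(L[:,0]>-.2)&(L[:,0]<.13)&(abs(L[:,1])<.13)&(P[:,2]>.012)&(P[:,2]<.135); Q=P[k][::3]
r=least_squares(res,[.4965,-.1855,-.022],args=(Q,),loss="soft_l1",f_scale=.002); print(len(Q),r.x,r.cost/len(Q))
```

```text
[ 0.5225 -0.1847  0.2068] 0.05981025872094744 6.225 [-0.1654  0.7848 -0.9938] ang -0.021940111354911807
rack in shaker 19267 [[-0.0305 -0.0308  0.2061]
 [ 0.0002  0.001   0.2389]
 [ 0.0621  0.0332  0.2535]]
14573 [ 0.4974 -0.1859 -0.0297] 4.33563741999174e-06
```

View pics/w2.png

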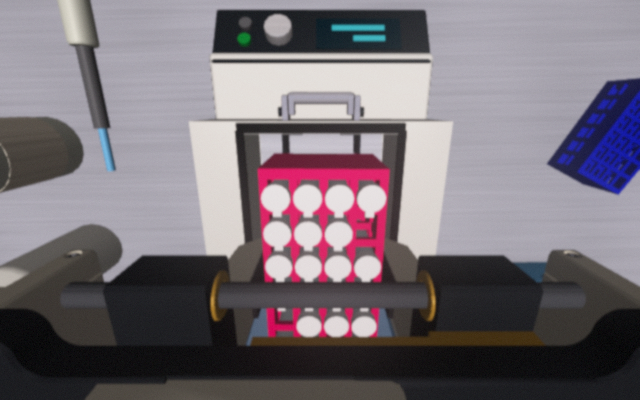

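Run:
```python
from fit import *
i=camera_info("wrist"); p=np.load("wrist.npz")["p"]; img=cv2.resize(p,None,fx=2,fy=2)
def w(q,pts):
    x,y,a=q;c,s=np.cos(a),np.sin(a);pts=np.array(pts)
    return np.stack([x+c*pts[:,0]-s*pts[:,1],y+s*pts[:,0]+c*pts[:,1],pts[:,2]],1)
for q,col in (((.4965,-.1855,-.022),(0,255,0)),((.4974,-.1859,-.0297),(0,255,255))):
  for pts in ([[-.046,-.105,.124],[-.046,.105,.124],[.06,.105,.124]],[[.06,-.105,.124],[-.046,-.105,.124]],[[.06,-.062,.124],[-.036,-.062,.124],[-.036,.062,.124],[.06,.062,.124]]):
    uv=proj(w(q,pts),i); cv2.polylines(img,[np.int32(uv*32+16)],False,col,1,cv2.LINE_AA,4)
cv2.imwrite("pics/w2o.png",img[180:640,330:960])
```

```text
(no output)
```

View pics/w2o.png

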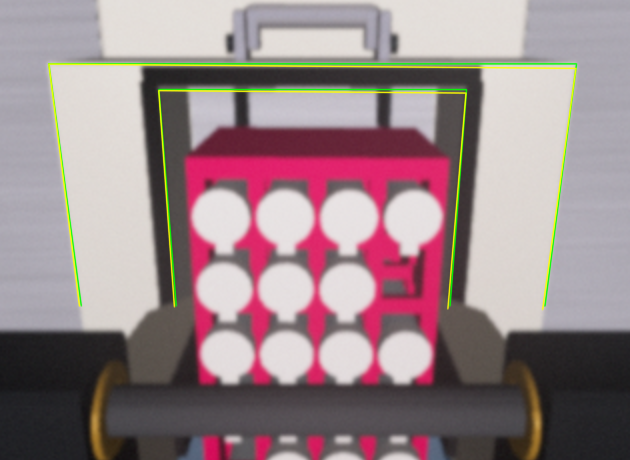

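{"api": "arm_command", "payload": {
  "plan": [
    [0.05, [0.03, -0.0015, -0.0005], 0.004],
    [0.05, [0.07, -0.0015, -0.0005], 0.004],
    [0.05, [0.095, -0.0015, -0.0005], 0.004],
    [0.05, [0.105, -0.0015, -0.0005], 0.004],
    [0.05, [0.11, -0.0015, -0.0005], 0.004],
    [0.05, [0.115, -0.0015, -0.0005], 0.004],
    [0.05, [0.115, -0.0015, -0.0005], 0.004]
  ]
}}

```text
time: 7.15
tcp_pos: [0.5224, -0.1868, 0.0921]
tool_rot: [0.02, 1.57, -0.02]
ft_force: [-0.3, -0.8, -1.5]
width: 0.0602
```

{"api": "arm_command", "payload": {
  "plan": [
    [0.05, [0.004, 0, 0], 0],
    [0.05, [0.0065, 0, 0], 0],
    [0.05, [0.0065, 0, 0], 0]
  ]
}}

```text
time: 7.52
tcp_pos: [0.5223, -0.1869, 0.0862]
tool_rot: [0.02, 1.57, -0.021]
ft_force: [-1.3, 1.3, 6.3]
width: 0.0597
```

{"api": "arm_command", "payload": {
  "plan": [
    [0.076, [0, 0, 0], 0],
    [0.076, [0, 0, 0], 0],
    [0.076, [-0.002, 0, 0], 0],
    [0.076, [-0.04, 0, 0], 0],
    [0.076, [-0.1, 0, 0], 0],
    [0.076, [-0.16, 0, -0.02], 0],
    [0.076, [-0.2, 0, -0.06], 0],
    [0.076, [-0.22, 0, -0.08], 0],
    [0.076, [-0.22, 0, -0.08], 0]
  ]
}}

```text
time: 8.65
tcp_pos: [0.442, -0.185, 0.3071]
tool_rot: [0.019, 1.567, -0.023]
ft_force: [-0.5, 0.0, -1.6]
width: 0.0763
```

Run:
```python
from fit import *
s=state(); print(s["tcp_pos"],s["width"],s["time"],s["ft_force"])
for c in ["wrist","side","scene"]:
    p,d=read_camera(c); np.savez(f"{c}.npz",p=p,d=d); i=camera_info(c)
    cv2.imwrite(f"pics/{c}3.png",p)
    P,u,v=cloud(d,i); L=loc(P,.497,-.1857,-.025)
    k=(L[:,0]>-.034)&(L[:,0]<.084)&(abs(L[:,1])<.055)&(L[:,2]>.075)&(L[:,2]<.135)
    col=p[v,u].astype(int); mag=k&(col[:,2]>col[:,1]+60)&(L[:,2]>.1)
    print(c,k.sum(),np.percentile(L[k],[1,50,99],axis=0) if k.any() else '')
    if mag.sum(): print("mag",mag.sum(),np.percentile(L[mag],[1,50,99],axis=0))
    # orange latch
    hsv=cv2.cvtColor(p,cv2.COLOR_BGR2HSV)[v,u].astype(int)
    o=(hsv[:,0]>5)&(hsv[:,0]<17)&(hsv[:,1]>170)&(hsv[:,2]>90)&(L[:,2]>.2)&(L[:,2]<.4)&(L[:,0]>0)&(L[:,0]<.2)
    if o.sum(): print("orange",o.sum(),np.percentile(L[o],[2,50,98],axis=0))
sd=np.load("side.npz")["p"]; cv2.imwrite("pics/side3c.png",cv2.resize(sd[80:240,280:440],None,fx=4,fy=3.75,interpolation=2))
```

```text
[ 0.442  -0.185   0.3071] 0.07631089418339446 8.65 [-0.4708  0.0246 -1.5748]
wrist 3968 [[-0.0313 -0.0459  0.0758]
 [ 0.0246 -0.0006  0.1165]
 [ 0.0839  0.0477  0.1243]]
mag 1428 [[-0.0317 -0.0304  0.1021]
 [ 0.0099 -0.0005  0.1113]
 [ 0.0752  0.0292  0.1205]]
side 615 [[-0.0298 -0.0307  0.0951]
 [ 0.0211  0.0099  0.1165]
 [ 0.0774  0.0335  0.1269]]
mag 209 [[-0.0302 -0.0268  0.1006]
 [ 0.0175  0.0283  0.1112]
 [ 0.0759  0.0351  0.1196]]
orange 124 [[ 0.078  -0.0227  0.3117]
 [ 0.097   0.0094  0.3416]
 [ 0.1064  0.0317  0.3468]]
scene 65 [[-0.0337 -0.0492  0.076 ]
 [-0.0204 -0.0296  0.1041]
 [ 0.0018 -0.0172  0.1263]]
mag 14 [[-0.0267 -0.0305  0.1043]
 [-0.0162 -0.0289  0.1114]
 [-0.0057 -0.0249  0.115 ]]
orange 235 [[ 0.0821 -0.0271  0.3025]
 [ 0.1074 -0.0048  0.3334]
 [ 0.1143  0.0245  0.3452]]
```

View pics/wrist3.png

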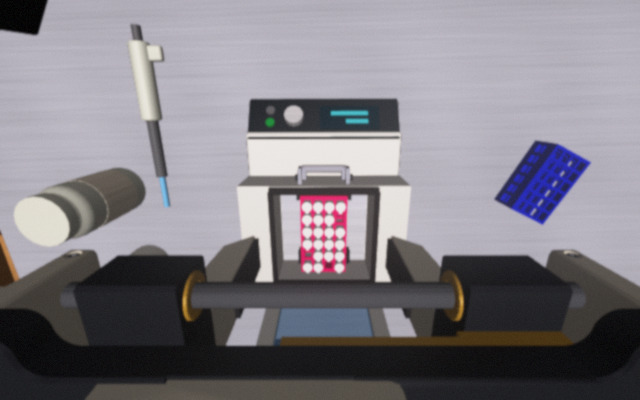

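View pics/side3c.png

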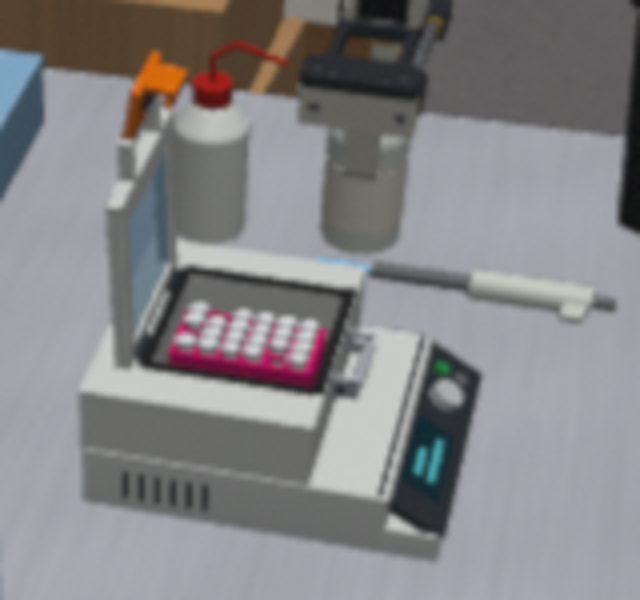

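Rack seated: its magenta rim is about 112–113 mm above the bench, where 113 was expected, and the caps are level. In the wrist view it's centred at (324,235). Next I go behind the lid's ears.

{"api": "arm_command", "payload": {
  "plan": [
    [0.062, [-0.05, 0, 0], 0],
    [0.062, [-0.082, 0, 0.03], 0],
    [0.062, [-0.082, 0, 0.09], 0],
    [0.062, [-0.082, 0, 0.15], 0],
    [0.062, [-0.082, 0, 0.195], 0],
    [0.062, [-0.082, 0, 0.198], 0],
    [0.062, [-0.082, 0, 0.198], 0],
    [0.062, [-0.04, 0, 0.198], 0],
    [0.062, [0.0, 0, 0.198], 0],
    [0.062, [0.016, 0, 0.198], 0],
    [0.062, [0.016, 0, 0.198], 0]
  ]
}}

```text
time: 10.18
tcp_pos: [0.6387, -0.1897, 0.289]
tool_rot: [0.021, 1.572, -0.02]
ft_force: [0.6, 0.6, 0.3]
width: 0.062
```

Run:
```python
from fit import *
s=state(); print(s["tcp_pos"],s["width"],s["time"],s["ft_force"],s["q"])
p,d=read_camera("side");cv2.imwrite("pics/side4.png",cv2.resize(p[40:240,260:460],None,fx=3,fy=3,interpolation=2))
```

```text
[ 0.6387 -0.1897  0.289 ] 0.061966718651342734 10.175 [0.6436 0.5798 0.2711] [-0.4036  0.5903  0.9539  0.      1.5993 -1.9481]
```

View pics/side4.png

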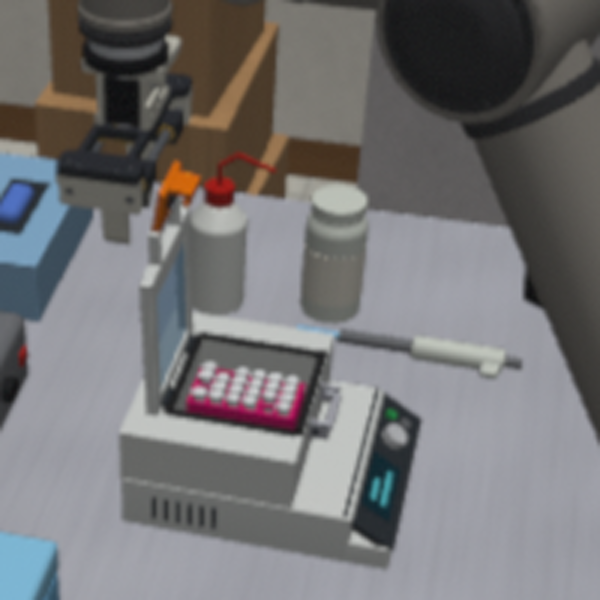

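Run:
```python
import numpy as np
for t in [1.6,1.5,1.4,1.28,1.15,1.02,.9,.77,.64,.51,.4,.3,.2,.12]:
    r=.160-.025*np.clip((1.3-t)/1.0,0,1)
    X=.095-r*np.cos(t)+.013*np.sin(t)+.0095; Z=.128+r*np.sin(t)+.013*np.cos(t)
    print(t,round(.289-Z,3),round(X-.1417,3))
```

```text
1.6 0.001 -0.02
1.5 0.0 -0.036
1.4 0.001 -0.052
1.28 0.004 -0.07
1.15 0.013 -0.089
1.02 0.024 -0.106
0.9 0.035 -0.12
0.77 0.05 -0.134
0.64 0.065 -0.145
0.51 0.081 -0.153
0.4 0.095 -0.159
0.3 0.109 -0.162
0.2 0.121 -0.167
0.12 0.132 -0.17
```

{"api": "arm_command", "payload": {
  "plan": [
    [0.062, [0, 0, -0.01], 0],
    [0.062, [0, 0, -0.022], 0],
    [0.062, [0, 0, -0.036], 0],
    [0.062, [0.001, 0, -0.052], 0],
    [0.062, [0.004, 0, -0.07], 0]
  ]
}}

```text
time: 10.85
tcp_pos: [0.5704, -0.1883, 0.2878]
tool_rot: [0.018, 1.565, -0.022]
ft_force: [2.2, 0.1, 3.3]
width: 0.0618
```

{"api": "arm_command", "payload": {
  "plan": [
    [0.062, [0.009, 0, -0.019], 0],
    [0.062, [0.02, 0, -0.036], 0],
    [0.062, [0.031, 0, -0.05], 0],
    [0.062, [0.046, 0, -0.064], 0]
  ]
}}

```text
time: 11.35
tcp_pos: [0.5062, -0.1868, 0.2414]
tool_rot: [0.018, 1.566, -0.022]
ft_force: [0.6, -0.3, 3.2]
width: 0.0619
```

Run:
```python
from fit import *
s=state(); print(s["tcp_pos"],s["width"],s["time"],s["ft_force"],s["q"])
p,d=read_camera("side");cv2.imwrite("pics/side5.png",cv2.resize(p[40:240,260:460],None,fx=3,fy=3,interpolation=2))
```

```text
[ 0.5062 -0.1868  0.2414] 0.061882941704809805 11.35 [ 0.6497 -0.2894  3.1994] [-0.4957  0.3545  1.4641  0.0001  1.3174 -2.0406]
```

View pics/side5.png

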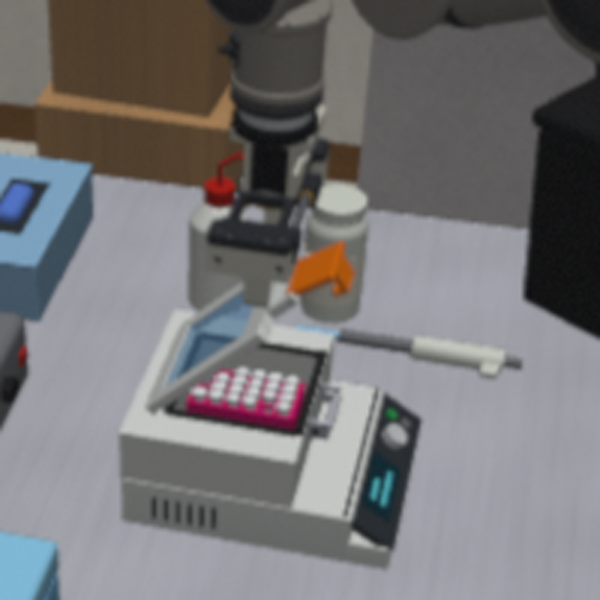

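{"api": "arm_command", "payload": {
  "plan": [
    [0.062, [0.015, 0, -0.011], 0],
    [0.062, [0.031, 0, -0.019], 0],
    [0.062, [0.045, 0, -0.025], 0],
    [0.062, [0.059, 0, -0.028], 0],
    [0.062, [0.071, 0, -0.032], 0],
    [0.062, [0.082, 0, -0.034], 0],
    [0.062, [0.092, 0, -0.034], 0]
  ]
}}

```text
time: 12.28
tcp_pos: [0.472, -0.1854, 0.1465]
tool_rot: [0.021, 1.571, -0.02]
ft_force: [-0.7, -0.2, 1.3]
width: 0.0617
```

{"api": "arm_command", "payload": {
  "plan": [
    [0.062, [0.004, 0, 0], 0],
    [0.062, [0.006, 0, 0], 0],
    [0.062, [0.006, 0, 0], 0]
  ]
}}

```text
time: 12.65
tcp_pos: [0.4719, -0.1853, 0.1422]
tool_rot: [0.02, 1.571, -0.02]
ft_force: [-5.3, 1.7, 12.4]
width: 0.0621
```

{"api": "arm_command", "payload": {
  "plan": [
    [0.03, [-0.03, 0, 0], 0],
    [0.02, [-0.07, 0, -0.02], 0],
    [0.0, [-0.1, 0, -0.07], 0],
    [0.0, [-0.1, 0, -0.11], 0],
    [0.0, [-0.1, 0, -0.11], 0],
    [0.0, [-0.1, 0, -0.11], 0]
  ]
}}

```text
time: 13.4
tcp_pos: [0.363, -0.183, 0.2414]
tool_rot: [0.02, 1.569, -0.021]
ft_force: [-0.5, -0.2, 0.1]
width: 0.0066
```

Run:
```python
from fit import *
s=state(); print(s["tcp_pos"],s["width"],s["time"],s["ft_force"])
for c in ["side","wrist"]:
    p,d=read_camera(c); i=camera_info(c); np.savez(f"{c}6.npz",p=p,d=d)
    P,u,v=cloud(d,i); L=loc(P,.497,-.1857,-.025)
    hsv=cv2.cvtColor(p,cv2.COLOR_BGR2HSV)[v,u].astype(int)
    o=(hsv[:,0]>5)&(hsv[:,0]<17)&(hsv[:,1]>170)&(hsv[:,2]>90)&(L[:,2]>.06)&(L[:,2]<.2)&(L[:,0]>-.2)&(L[:,0]<.0)
    if o.sum():
        Q=L[o]; print(c,"orange",o.sum(),np.percentile(Q,[2,50,98],axis=0))
        for b in np.arange(-.14,-.06,.01):
            k=(Q[:,0]>=b)&(Q[:,0]<b+.01)
            if k.sum()>5: print(round(b,3),k.sum(),np.median(Q[k,2]),Q[k,2].max(),Q[k,2].min())
    k=(L[:,0]>-.04)&(L[:,0]<.08)&(abs(L[:,1])<.07)&(L[:,2]>.13)&(L[:,2]<.16)
    if k.sum()>50: print(c,"lid",k.sum(),np.polyfit(L[k,0],L[k,2],1),np.median(L[k,2]))
    cv2.imwrite(f"pics/{c}6.png",p if c=="wrist" else cv2.resize(p[90:240,280:430],None,fx=4,fy=4,interpolation=2))
```

```text
[ 0.363  -0.183   0.2414] 0.006586593675635806 13.4 [-0.4957 -0.219   0.0578]
side orange 215 [[-0.1209 -0.0238  0.1128]
 [-0.1014  0.0084  0.1389]
 [-0.0775  0.0309  0.1456]]
-0.13 8 0.13666453076976204 0.13780028279174042 0.13286506171716844
-0.12 55 0.13641309286998896 0.14130440214291334 0.06129076264245191
-0.11 50 0.13805260617459109 0.14247135718730694 0.11222077124430174
-0.1 43 0.1402957651166947 0.1445351625677244 0.13708596085253502
-0.09 44 0.14268414453510345 0.1495757145148129 0.13790771952836706
-0.08 15 0.1432948912088777 0.1458960828883927 0.14131960067870145
side lid 1174 [-0.0261  0.141 ] 0.1404232315223105
wrist orange 1879 [[-0.123  -0.0282  0.1345]
 [-0.1088 -0.0003  0.1383]
 [-0.0813  0.0269  0.1431]]
-0.13 248 0.13583309077259414 0.13765936272446908 0.1315019249683287
-0.12 616 0.13726350650474872 0.13981381594703815 0.1347156638593901
-0.11 617 0.13892235434324213 0.1415160438662227 0.135920600128181
-0.1 306 0.14036615530027002 0.1422639839884295 0.13858966559186608
-0.09 61 0.1423802672747505 0.14441953337514296 0.1402394285284189
-0.08 31 0.14346005011426863 0.1450343314823332 0.14267987280724495
wrist lid 352 [-0.0159  0.1393] 0.13921162262054074
```

View pics/side6.png

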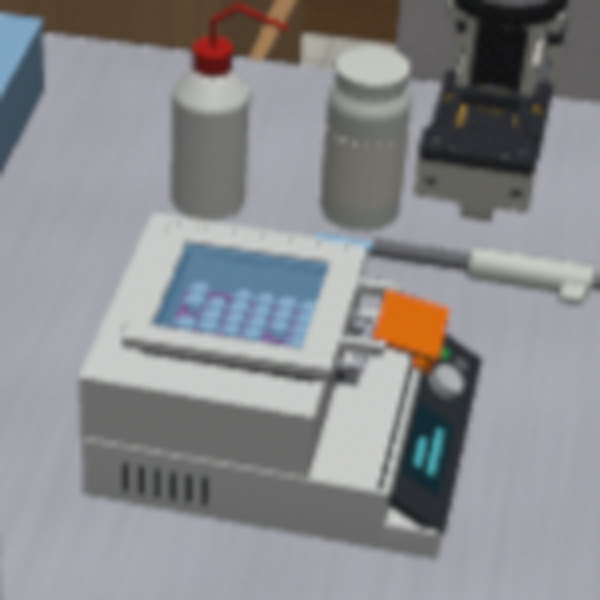

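View pics/wrist6.png

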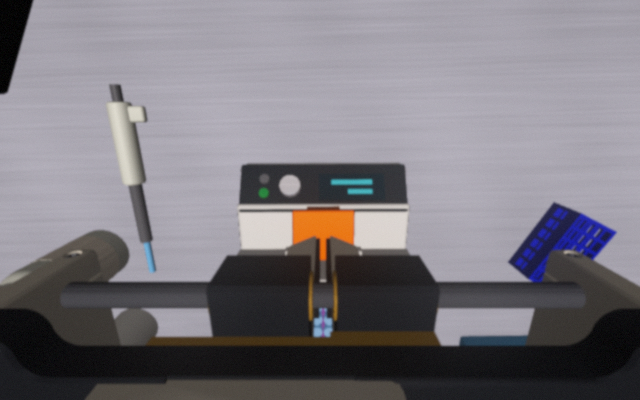

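Run:
```python
import numpy as np
for t in np.arange(1.45,-.2,-.1):
    s=.042 if t>.5 else .042
    X=-.076-s*np.sin(t)-.006*np.cos(t)-.0095; Z=.135-s*np.cos(t)+.006*np.sin(t)
    print(round(t,2),"TCPsh",X.round(4),Z.round(4),"rel",round(.2414-Z,4),round(X+.134,4))
```

```text
1.45 TCPsh -0.1279 0.1359 rel 0.1055 0.0061
1.35 TCPsh -0.1278 0.1317 rel 0.1097 0.0062
1.25 TCPsh -0.1272 0.1275 rel 0.1139 0.0068
1.15 TCPsh -0.1263 0.1233 rel 0.1181 0.0077
1.05 TCPsh -0.1249 0.1193 rel 0.1221 0.0091
0.95 TCPsh -0.1232 0.1154 rel 0.126 0.0108
0.85 TCPsh -0.121 0.1118 rel 0.1296 0.013
0.75 TCPsh -0.1185 0.1084 rel 0.133 0.0155
0.65 TCPsh -0.1157 0.1052 rel 0.1362 0.0183
0.55 TCPsh -0.1126 0.1023 rel 0.1391 0.0214
0.45 TCPsh -0.1092 0.0998 rel 0.1416 0.0248
0.35 TCPsh -0.1055 0.0976 rel 0.1438 0.0285
0.25 TCPsh -0.1017 0.0958 rel 0.1456 0.0323
0.15 TCPsh -0.0977 0.0944 rel 0.147 0.0363
0.05 TCPsh -0.0936 0.0934 rel 0.148 0.0404
-0.05 TCPsh -0.0894 0.0928 rel 0.1486 0.0446
-0.15 TCPsh -0.0852 0.0926 rel 0.1488 0.0488
```

{"api": "arm_command", "payload": {
  "plan": [
    [0.0, [0.05, 0, 0.003], 0],
    [0.0, [0.09, 0, 0.006], 0],
    [0.0, [0.105, 0, 0.006], 0],
    [0.0, [0.11, 0, 0.006], 0],
    [0.0, [0.114, 0, 0.007], 0],
    [0.0, [0.118, 0, 0.008], 0],
    [0.0, [0.122, 0, 0.009], 0],
    [0.0, [0.126, 0, 0.011], 0],
    [0.0, [0.13, 0, 0.013], 0],
    [0.0, [0.13, 0, 0.013], 0]
  ]
}}

```text
time: 14.75
tcp_pos: [0.3752, -0.1829, 0.1109]
tool_rot: [0.021, 1.571, -0.02]
ft_force: [0.3, -0.3, -0.1]
width: 0.0006
```

Run:
```python
from fit import *
s=state(); print(s["tcp_pos"],s["width"],s["time"],s["ft_force"])
for c in ["side"]:
    p,d=read_camera(c); cv2.imwrite(f"pics/{c}7.png",cv2.resize(p[90:240,280:430],None,fx=4,fy=4,interpolation=2))
```

```text
[ 0.3752 -0.1829  0.1109] 0.0006486518874157183 14.75 [ 0.3409 -0.3383 -0.1378]
```

View pics/side7.png

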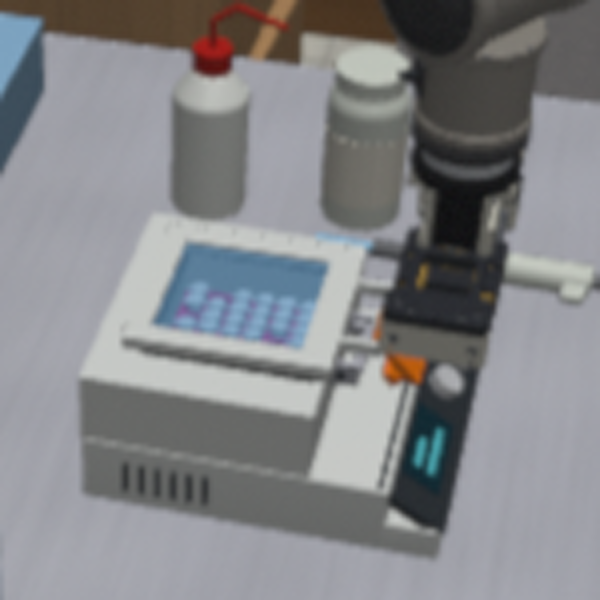

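{"api": "arm_command", "payload": {
  "plan": [
    [0.0, [0.003, 0, 0.0025], 0],
    [0.0, [0.006, 0, 0.005], 0],
    [0.0, [0.006, 0, 0.005], 0]
  ]
}}

```text
time: 15.18
tcp_pos: [0.3803, -0.183, 0.105]
tool_rot: [0.02, 1.571, -0.02]
ft_force: [0.1, 0.1, -0.5]
width: 0.0001
```

{"api": "arm_command", "payload": {
  "plan": [
    [0.0, [0.0015, 0, 0.0015], 0],
    [0.0, [0.003, 0, 0.003], 0]
  ]
}}

```text
time: 15.42
tcp_pos: [0.3833, -0.1832, 0.1022]
tool_rot: [0.02, 1.571, -0.02]
ft_force: [-0.3, -0.0, 1.4]
width: 0.0007
```

{"api": "arm_command", "payload": {
  "plan": [
    [0.0, [0.0015, 0, 0.0018], 0],
    [0.0, [0.0028, 0, 0.0035], 0]
  ]
}}

```text
time: 15.68
tcp_pos: [0.3868, -0.1833, 0.0993]
tool_rot: [0.02, 1.571, -0.02]
ft_force: [-0.6, -0.0, 0.8]
width: 0.0004
```

Now about 0.45 rad from vertical with little resistance yet. I continue in small steps, checking the force after each.

{"api": "arm_command", "payload": {
  "plan": [
    [0.0, [0.001, 0, 0.002], 0],
    [0.0, [0.002, 0, 0.0035], 0]
  ]
}}

```text
time: 15.92
tcp_pos: [0.3895, -0.1832, 0.0973]
tool_rot: [0.02, 1.573, -0.02]
ft_force: [-7.3, -0.8, 5.8]
width: 0.0001
```

{"api": "arm_command", "payload": {
  "plan": [
    [0.0, [0.001, 0, 0.002], 0],
    [0.0, [0.0018, 0, 0.0038], 0]
  ]
}}

```text
time: 16.18
tcp_pos: [0.3917, -0.1831, 0.0952]
tool_rot: [0.02, 1.576, -0.019]
ft_force: [-13.0, -2.4, 6.1]
width: 0.0004
```

{"api": "arm_command", "payload": {
  "plan": [
    [0.0, [0.0004, 0, 0.001], 0],
    [0.0, [0.0007, 0, 0.002], 0]
  ]
}}

```text
time: 16.42
tcp_pos: [0.3928, -0.1831, 0.0942]
tool_rot: [0.021, 1.578, -0.018]
ft_force: [-14.8, -3.5, 4.7]
width: 0.0007
```

{"api": "arm_command", "payload": {
  "plan": [
    [0.0, [0.0003, 0, 0.0008], 0],
    [0.0, [0.0005, 0, 0.0015], 0]
  ]
}}

```text
time: 16.68
tcp_pos: [0.3937, -0.183, 0.0935]
tool_rot: [0.021, 1.579, -0.018]
ft_force: [-16.2, -5.0, 4.3]
width: 0.0006
```

{"api": "arm_command", "payload": {
  "plan": [
    [0.0, [0, 0, 0.001], 0],
    [0.0, [0, 0, 0.001], 0]
  ]
}}

```text
time: 16.92
tcp_pos: [0.3943, -0.183, 0.0932]
tool_rot: [0.021, 1.58, -0.018]
ft_force: [-15.8, -4.7, 1.7]
width: 0.0005
```

{"api": "arm_command", "payload": {
  "plan": [
    [0.0, [0, 0, 0.001], 0],
    [0.0, [0, 0, 0.001], 0]
  ]
}}

```text
time: 17.18
tcp_pos: [0.3948, -0.1829, 0.0929]
tool_rot: [0.021, 1.581, -0.017]
ft_force: [-16.5, -5.6, 0.8]
width: 0.0003
```

{"api": "arm_command", "payload": {
  "plan": [
    [0.0, [0, 0, 0.001], 0],
    [0.0, [0, 0, 0.001], 0]
  ]
}}

```text
time: 17.42
tcp_pos: [0.3954, -0.1829, 0.0926]
tool_rot: [0.021, 1.582, -0.017]
ft_force: [-16.9, -6.4, -1.6]
width: 0.0007
```

{"api": "arm_command", "payload": {
  "plan": [
    [0.0, [0, 0, 0.001], 0],
    [0.0, [0, 0, 0.001], 0]
  ]
}}

```text
time: 17.68
tcp_pos: [0.3961, -0.1829, 0.0924]
tool_rot: [0.022, 1.583, -0.017]
ft_force: [-17.5, -6.9, -4.3]
width: 0.0001
```

Run:
```python
from fit import *
s=state(); print(s["tcp_pos"],s["width"],s["time"],s["ft_force"],s["torque"])
for c in ["side","scene"]:
    p,d=read_camera(c); i=camera_info(c)
    u,v=proj([[.41,-.183,.11]],i)[0].astype(int)
    cv2.imwrite(f"pics/{c}8.png",cv2.resize(p[v-50:v+50,u-60:u+60],None,fx=6,fy=6,interpolation=2))
```

```text
[ 0.3961 -0.1829  0.0924] 0.00013367091034643616 17.675 [-17.4998  -6.896   -4.263 ] [-1.2551  3.0617 -0.0318]
```

View pics/side8.png

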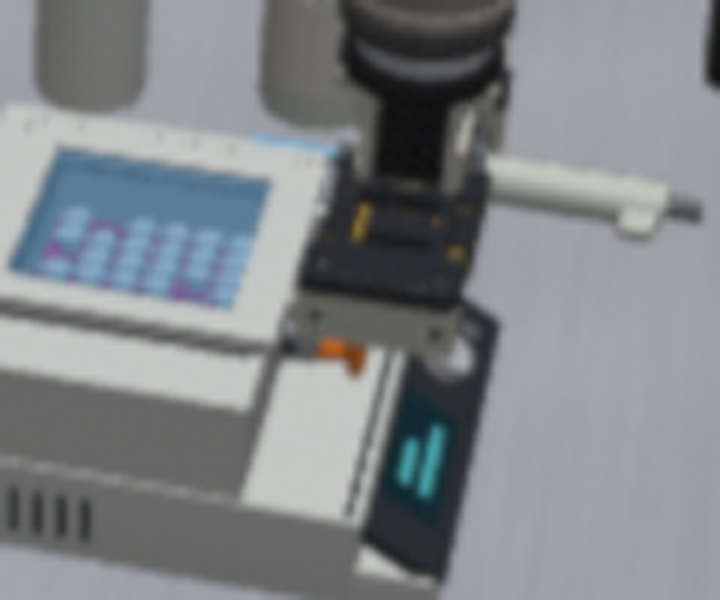

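{"api": "arm_command", "payload": {
  "plan": [
    [0.0, [0, -0.001, 0.001], 0],
    [0.0, [0, -0.001, 0.001], 0]
  ]
}}

```text
time: 18.02
tcp_pos: [0.3968, -0.183, 0.0921]
tool_rot: [0.023, 1.584, -0.016]
ft_force: [-16.9, -4.2, -5.0]
width: 0.0002
```

{"api": "arm_command", "payload": {
  "plan": [
    [0.0, [-0.0005, -0.001, 0.001], 0],
    [0.0, [-0.0005, -0.001, 0.001], 0]
  ]
}}

```text
time: 18.27
tcp_pos: [0.3968, -0.1832, 0.0921]
tool_rot: [0.025, 1.586, -0.014]
ft_force: [-18.3, -0.5, -6.5]
width: 0.0006
```

{"api": "arm_command", "payload": {
  "plan": [
    [0.0, [-0.0005, 0, 0.001], 0],
    [0.0, [-0.0005, 0, 0.001], 0]
  ]
}}

```text
time: 18.52
tcp_pos: [0.3969, -0.1831, 0.0921]
tool_rot: [0.024, 1.588, -0.014]
ft_force: [-20.6, -4.2, -8.0]
width: 0.0002
```

{"api": "arm_command", "payload": {
  "plan": [
    [0.0, [0, 0, 0.001], 0],
    [0.0, [0, 0, 0.001], 0]
  ]
}}

```text
time: 18.77
tcp_pos: [0.3978, -0.1831, 0.092]
tool_rot: [0.025, 1.588, -0.014]
ft_force: [-20.5, -2.9, -9.6]
width: 0.0005
```

{"api": "arm_command", "payload": {
  "plan": [
    [0.0, [0.001, 0, 0], 0],
    [0.0, [0.002, 0, 0], 0]
  ]
}}

```text
time: 19.02
tcp_pos: [0.4006, -0.1835, 0.091]
tool_rot: [0.025, 1.582, -0.016]
ft_force: [-7.9, 2.6, -4.3]
width: 0.0005
```

Run:
```python
from fit import *
s=state(); print(s["tcp_pos"],s["width"],s["time"],s["ft_force"],s["torque"])
for c in ["side","scene"]:
    p,d=read_camera(c); i=camera_info(c); np.savez(f"{c}9.npz",p=p,d=d)
    P,u,v=cloud(d,i); L=loc(P,.497,-.1857,-.025)
    hsv=cv2.cvtColor(p,cv2.COLOR_BGR2HSV)[v,u].astype(int)
    o=(hsv[:,0]>5)&(hsv[:,0]<17)&(hsv[:,1]>170)&(hsv[:,2]>70)&(L[:,2]>.06)&(L[:,2]<.2)&(L[:,0]>-.2)&(L[:,0]<.0)
    if o.sum(): print(c,np.percentile(L[o],[2,50,98],axis=0),o.sum())
    k=(L[:,0]>-.04)&(L[:,0]<.08)&(abs(L[:,1])<.07)&(L[:,2]>.13)&(L[:,2]<.16)
    if k.sum()>50: print(c,"lid",k.sum(),np.polyfit(L[k,0],L[k,2],1),np.median(L[k,2]))
```

```text
[ 0.4006 -0.1835  0.091 ] 0.0005002335051491581 19.025 [-7.8599  2.6173 -4.2797] [0.3891 1.4125 0.0388]
side [[-0.0815  0.0142  0.0919]
 [-0.0759  0.0236  0.0961]
 [-0.0703  0.0322  0.1058]] 8
side lid 1163 [-0.0049  0.139 ] 0.13889678674106526
scene [[-0.0843 -0.0224  0.1343]
 [-0.0791 -0.0004  0.1371]
 [-0.0718  0.0248  0.1417]] 24
scene lid 1086 [-0.0037  0.138 ] 0.13794417517266494
```

The force dropped from 20 N to 8 N, the tip jumped about 3 mm, and the lid slope went from 0.026 to 0.005. That looks like the snap. One more small push checks that the latch is hard against its stop.

{"api": "arm_command", "payload": {
  "plan": [
    [0.0, [0.0, 0, 0.001], 0],
    [0.0, [0.0, 0, 0.0015], 0],
    [0.0, [0.0, 0, 0.0015], 0]
  ]
}}

```text
time: 19.5
tcp_pos: [0.4027, -0.1841, 0.0923]
tool_rot: [0.023, 1.58, -0.016]
ft_force: [-15.8, 0.6, 5.2]
width: 0.0004
```

{"api": "arm_command", "payload": {
  "plan": [
    [0.0, [0.0, 0, 0.001], 0],
    [0.0, [0.0, 0, 0.001], 0]
  ]
}}

```text
time: 19.75
tcp_pos: [0.4027, -0.184, 0.0923]
tool_rot: [0.023, 1.582, -0.016]
ft_force: [-21.1, 0.2, 8.2]
width: 0.0004
```

That is a hard stop: the push rose from 16 N to 21 N with no motion. I back away and check.

{"api": "arm_command", "payload": {
  "plan": [
    [0.0, [0, 0, -0.01], 0],
    [0.0, [0, 0, -0.03], 0],
    [0.0, [-0.06, 0, -0.03], 0],
    [0.0, [-0.12, 0, -0.03], 0],
    [0.0, [-0.17, 0, -0.03], 0],
    [0.0, [-0.2, 0, -0.05], 0],
    [0.0, [-0.2, 0.05, -0.05], 0],
    [0.0, [-0.2, 0.11, -0.05], 0],
    [0.0, [-0.2, 0.17, -0.05], 0],
    [0.0, [-0.2, 0.2, -0.05], 0],
    [0.0, [-0.2, 0.2, -0.05], 0],
    [0.0, [-0.2, 0.2, -0.05], 0],
    [0.0, [-0.2, 0.2, -0.05], 0]
  ]
}}

```text
time: 21.38
tcp_pos: [0.3633, 0.0145, 0.2934]
tool_rot: [0.021, 1.571, -0.022]
ft_force: [-0.5, -0.2, 0.7]
width: 0.0004
```

Run:
```python
from fit import *
s=state(); print(s["tcp_pos"],s["width"],s["time"],s["ft_force"])
for c in ["side","scene"]:
    p,d=read_camera(c); i=camera_info(c)
    P,u,v=cloud(d,i); L=loc(P,.497,-.1857,-.025)
    hsv=cv2.cvtColor(p,cv2.COLOR_BGR2HSV)[v,u].astype(int)
    o=(hsv[:,0]>5)&(hsv[:,0]<17)&(hsv[:,1]>170)&(hsv[:,2]>70)&(L[:,2]>.06)&(L[:,2]<.2)&(L[:,0]>-.2)&(L[:,0]<.0)
    if o.sum(): print(c,np.percentile(L[o],[2,50,98],axis=0),o.sum())
    k=(L[:,0]>-.04)&(L[:,0]<.08)&(abs(L[:,1])<.07)&(L[:,2]>.13)&(L[:,2]<.16)
    print(c,"lid",k.sum(),np.polyfit(L[k,0],L[k,2],1),np.median(L[k,2]))
    cv2.imwrite(f"pics/{c}10.png",p)
    if c=="side": cv2.imwrite(f"pics/side10c.png",cv2.resize(p[90:240,280:430],None,fx=4,fy=4,interpolation=2))
```

```text
[0.3633 0.0145 0.2934] 0.00038587604759007257 21.375 [-0.5423 -0.1546  0.6667]
side [[-0.0819  0.0093  0.0981]
 [-0.0789  0.0269  0.1187]
 [-0.0721  0.0343  0.1422]] 22
side lid 1180 [-0.017   0.1398] 0.13950116078882474
scene [[-0.08   -0.0124  0.1289]
 [-0.0763  0.0026  0.1372]
 [-0.0718  0.0124  0.1414]] 9
scene lid 1091 [-0.0126  0.1388] 0.13846019296258294
```

View pics/side10c.png

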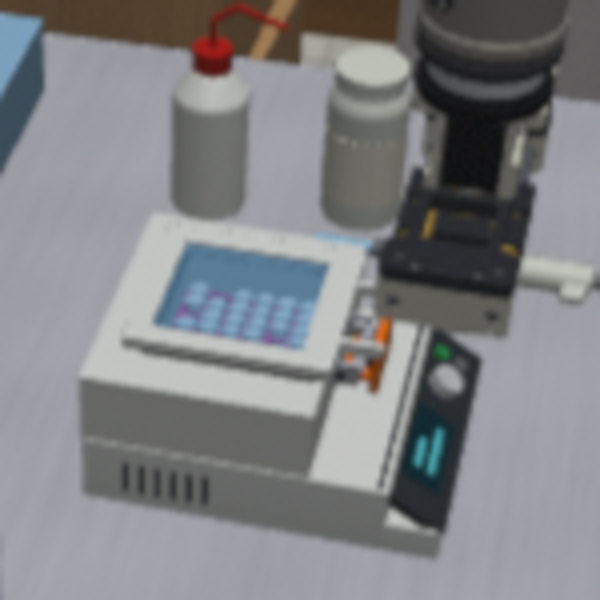

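View pics/scene10.png

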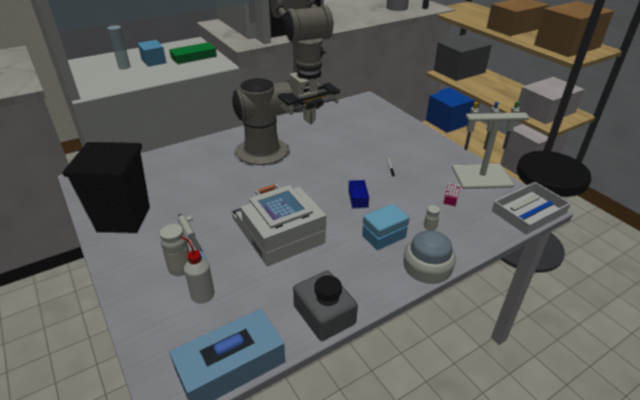

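The lid reading needs a firmer check. I go back to the same viewing pose I used before latching, so the wrist depth can be compared directly.

{"api": "arm_command", "payload": {
  "plan": [
    [0.0, [0, -0.06, 0], 0],
    [0.0, [0, -0.12, 0], 0],
    [0.0, [0, -0.18, 0], 0],
    [0.0, [0.01, -0.1975, 0.004], 0],
    [0.0, [0.052, -0.1975, 0.004], 0],
    [0.0, [0.052, -0.1975, 0.004], 0],
    [0.0, [0.052, -0.1975, 0.004], 0],
    [0.0, [0.052, -0.1975, 0.004], 0]
  ]
}}

```text
time: 22.48
tcp_pos: [0.3628, -0.1822, 0.2428]
tool_rot: [0.018, 1.568, -0.021]
ft_force: [0.1, -0.9, 0.5]
width: 0.0002
```

Run:
```python
from fit import *
s=state(); print(s["tcp_pos"],s["width"],s["time"],s["ft_force"])
def an(p,d,i,t):
    P,u,v=cloud(d,i); L=loc(P,.497,-.1857,-.025)
    k=(L[:,0]>-.049)&(L[:,0]<.09)&(abs(L[:,1])<.07)&(L[:,2]>.13)&(L[:,2]<.16)
    for b in (-.05,-.04,0,.03,.06):
        kk=k&(L[:,0]>=b)&(L[:,0]<b+.02); print(t,b,kk.sum(),np.median(L[kk,2]) if kk.any() else '')
    # front panel reference/top of block
    kb=(L[:,0]>-.03)&(L[:,0]<.05)&(abs(L[:,1])>.08)&(abs(L[:,1])<.1)&(L[:,2]>.11)&(L[:,2]<.135); print(t,"block",kb.sum(),np.median(L[kb,2]))
D=np.load("wrist6.npz"); i=camera_info("wrist"); an(D["p"],D["d"],i,"before")
p,d=read_camera("wrist"); an(p,d,i,"now"); cv2.imwrite("pics/wrist11.png",p)
D=np.load("side6.npz"); i=camera_info("side"); an(D["p"],D["d"],i,"side before")
for _ in range(2):
    p,d=read_camera("side"); an(p,d,i,"side now")
D=np.load("side9.npz");an(D["p"],D["d"],i,"side pushing")
```

```text
[ 0.3628 -0.1822  0.2428] 0.00022163444004188903 22.475 [ 0.0677 -0.8834  0.5433]
before -0.05 0 
before -0.04 0 
before 0 245 0.14122832947520753
before 0.03 0 
before 0.06 0 
before block 0 nan
now -0.05 0 
now -0.04 0 
now 0 163 0.13825774668794547
now 0.03 0 
now 0.06 0 
now block 0 nan
side before -0.05 191 0.14339737207965483
side before -0.04 195 0.14246077715778868
side before 0 201 0.1403928982628653
side before 0.03 194 0.13990444098165944
side before 0.06 194 0.13929664550261833
side before block 146 0.12447060309100359
side now -0.05 190 0.14185254438555361
side now -0.04 196 0.1410066409706719
side now 0 196 0.13917313166305711
side now 0.03 193 0.13905593317993153
side now 0.06 197 0.13903686169933258
side now block 153 0.12473263738752599
side now -0.05 189 0.14181157878940037
side now -0.04 195 0.14108975970621004
side now 0 193 0.1394405025872103
side now 0.03 191 0.1387876946356475
side now 0.06 194 0.13916887644751968
side now block 149 0.12430427165103185
side pushing -0.05 180 0.14096240436348645
side pushing -0.04 194 0.1401418427908665
side pushing 0 201 0.1383754900394143
side pushing 0.03 198 0.13871920645522323
side pushing 0.06 193 0.13909360226159453
side pushing block 164 0.12435871653489353
  return _methods._mean(a, axis=axis, dtype=dtype,
  ret = ret.dtype.type(ret / rcount)
```

View pics/wrist11.png

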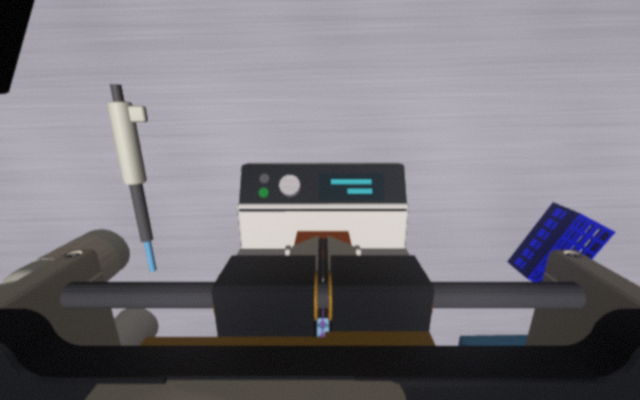

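Run:
```python
from h import *
s=state(); print(s["time"],s["tcp_pos"],s["ft_force"]); print(sign_off())
```

```text
22.625 [ 0.36245178 -0.18211292  0.24224319] [-0.05043029 -0.41115344 -0.14268936]
the job is handed in; nothing more can be done
None
```

The full-size magenta rack is in the shaker chamber, the lid is shut and the latch snapped home. I handed the job in at 22.6 s with the arm clear of everything.

- **Rack:** It went in with its long side front to back. Its rim measured 112–113 mm above the bench (113 expected when seated), and the caps were level.
- **Lid:** I pushed it over by the two ears and onto the seal with about 12 N.
- **Latch:** It resisted up to about 23 N in total. Then the force fell to about 8 N and the tip jumped about 3 mm, which was the snap. A further push rose from 16 N to 21 N on the main axis with no motion, so it was against its stop.
- **After letting go:** The side camera showed the front of the lid about 1.5 mm lower than before latching. That puts the lid at roughly 0.004 rad, provided it had been resting at 0.015 before. It held in pictures taken over the last second or so before hand-in.

**Checks that disagreed or were less direct:**
- The lid read about 1 mm lower while I was still pushing the latch than it did afterwards.
- The raw lid slopes after release (0.013–0.017 rad) are above the 0.008 limit. The same side-camera measure read 0.026 for the unlatched lid, so I relied on the before-and-after difference.
- The wrist camera saw too little of the lid to add much.
- I did not remeasure the other objects. Nothing looked moved in the final scene picture, and I felt no unexpected contact.

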